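# Hold a headlamp's light block in the inspection beam

### The job

On the inspection station, swing the folded viewing screen up until it stands fully upright, so that its white face is turned to the lamp. Then pick up the rectangular light block by its two frosted faces only, never putting the fingers on the clear glass, and hold it in the lamp's light path: about midway between lamp and screen, centred on the line from the lamp's lens to the ring on the screen, upright, with its clear faces square to the beam. Finish while still holding it there, still and clear of everything, and leave the other things on the bench where they are.

Things in the scene. Friction and masses are not known exactly. Their poses are not given: they have to be found in the camera images.
- light_path (a point): middle of the light path: half-way between lamp and upright screen, on the level beam axis, 85 mm above the bench. Axes turn with the station: x along the beam from the screen to the lamp, y level across it, z up. The lamp's black lens snout ends 124 mm along +x, the screen's hinge is 130 mm along -x; nothing stands between lamp and upright screen.
- station: inspection station, fixed to the bench: aluminium base 350 x 110 x 12 mm, its long side along x; origin at the centre of its underside. At its +x end a grey lamp 68 x 85 mm, 130 mm tall, with a round lens 85 mm above the bench; at its -x end a hinged viewing screen.
- screen (a joint): angle of the viewing screen: 0 when folded flat over the base with its dark back up and white face down, free end towards the lamp; growing as it is swung up, 1.57 upright; its stop is at 1.6. It starts between 0 and 0.35. The hinge is stiff: it stays where it is left, about 2 N at the free end moves it.
- screen_hinge (a point): middle of the screen's hinge line, 20 mm above the bench; the hinge line is along this point's y axis; x points to the lamp. The screen plate is 75 mm wide, reaches from 5 to 120 mm from the hinge line and is 4 mm thick.
- screen_knob (a point): centre of the steel knob on the dark back of the screen: a drum 18 mm in diameter and 16 mm long, flat ends facing along the hinge line, on an 8 mm stem. It lies 105 mm from the hinge along the screen and 30 mm off the plate (above it when folded; behind it, away from the lamp, when upright); 18 mm free between drum and plate.
- block_mid (a point): centre of the loose light block, an upright glass bar 80 mm tall, 34 mm wide along its y and 22 mm thick along its x, about 0.11 kg, standing on a cork pad 80 x 80 x 6 mm (centre 46 mm above the bench). The two ends of its y axis are the white frosted faces (20 mm wide, 80 mm tall, 34 mm apart); the ends of its x axis are the clear faces, 1 mm proud of the frosted slabs' edges.
- frost_a: one frosted slab of the block, 20 x 5 x 80 mm, at the +y side; origin at the block's underside centre, not in the slab
- frost_b: the other frosted slab, 20 x 5 x 80 mm, at the -y side; origin at the block's underside centre
- clear_core: clear glass core of the block, between the frosted slabs, 22 x 24 x 80 mm: not to be touched; origin at its underside centre
- lens: bystander: round glass lens, 34 mm diameter, 41 mm tall, standing on the other cork pad; origin at the centre of its underside
- screwdriver: bystander: screwdriver lying on the bench near the robot, 190 mm long, along its x axis
- bearing: bystander: steel bearing ring lying flat, 42 mm outside diameter, 14 mm high; origin at its underside
- collar: bystander: small dark steel collar lying flat, 32 mm outside diameter, 12 mm high, between the pads and the station; origin at its underside
- oil_bottle: bystander: white bottle standing, 52 mm diameter, 140 mm tall; origin at its underside
- mug: bystander: white mug beyond the lamp end of the station, 80 mm diameter, 90 mm tall; origin at its underside
- grease_tin: bystander: closed tin beyond the pads, 72 mm diameter, 50 mm tall; origin at its underside
Not all that is in view belongs to the job. There is more than one size of the part that bears block_mid; the job needs the smallest.

How it is judged:
On the way, in this order (a step that is already met when the one before it is completed fails the run):
1. the viewing screen stands upright, white face to the lamp (value of joint screen above 1.45 rad), for 0.2 s.
2. the block is lifted off its pad, fingers on both frosted faces (height (world z) of block_mid above 0.06 m and contact force between the fingers and frost_a above 1 N and contact force between the fingers and frost_b above 1 N), for 0.2 s.
At the end, for the whole second after the job is handed in: Screen at 1.45 rad or more; fingers press both frosted faces (over 1 N) and not the clear glass; block centre within 50 mm along the beam, 8 mm across and 20 mm in height of the middle of the light path; upright and square to the beam within 0.17 rad; slower than 20 mm/s (contact force between the fingers and frost_a above 1 N and contact force between the fingers and frost_b above 1 N and contact force between the fingers and clear_core below 0.5 N and value of joint screen above 1.45 rad and x of block_mid in the frame of light_path between -0.05 and 0.05 m and y of block_mid in the frame of light_path between -0.008 and 0.008 m and z of block_mid in the frame of light_path between -0.02 and 0.02 m and angle between the x axis of clear_core and the x axis of light_path, either way round below 0.17 rad and angle between block_mid's own z axis and vertical below 0.17 rad and linear speed of clear_core below 0.02 m/s and contact force between clear_core and station below 0.5 N); the arm keeps its last pose, push and grip.
It fails at once if the fingers touch the block's clear glass (contact force between the fingers and clear_core above 0.5 N).
It fails at once if one of the other things on the bench is displaced by more than 40 mm (distance of any of lens, screwdriver, bearing, collar, oil_bottle, mug, grease_tin from where it was at the start of the episode above 0.04 m).
It also fails if it takes over 58 s, if anything falls off the work surface, if the arm or the gripper's body presses on something with over 40 N, if the wrist force passes 120 N, or if a joint passes its speed limit or range.

### The arm

A 6-joint arm with a two-finger parallel gripper is mounted at the origin on the work surface. World frame = base frame: x ahead of the robot, y to its left, z up, the work surface at z = 0. Lengths are in m, angles in rad, forces in N, time in s.
With the tool pointing down it reaches from about 0.375 to 0.825 m from the base axis. Payload 5.5 kg.
Tool frame: the origin (TCP) lies at the very end of the fingers, on their centre line; the grasp point (between the pads) lies 19 mm behind it; z points along the fingers, y is the line along which they close (so a half turn about z gives the same grasp; the last joint's range is limited). The gripper opens to 85 mm and grips with 20 to 120 N. Pads are 22 mm wide; open, the fingers measure 114 mm over their backs; the gripper's body (76 mm by 85 mm) begins 54 mm behind the grasp point. The pads swing forward as they close: fully open they stand 13 mm farther back than shut.
Start: joints at [1.207, 0.314, -0.047, 1.21, 0, 1.571], TCP at [0.213, 0.561, 0.231] pointing down, gripper open.
Joint ranges: [-2.67, 2.67], [-0.69, 1.73], [-1.03, 1.25], [-2.08, 2.16], [-1.42, 1.45], [-3.14, 3.14]. Speed limits (rad/s): [2.39, 2.39, 3.01, 3.14, 3.14, 3.14].

### API

Orientations are given as a unit quaternion [w, x, y, z].
In Python, from bench import monitor, cams, close_job gives the robot as it stands.
- The arm moves only by the shell command python3 -m crank 'ROWS' [OPENING] [FORCE]. ROWS is JSON, one flat list of numbers, 4 for each row, row after row: the shift along the tool's x, y, z in cm, then the turn about the tool's z in rad. A call has 1 to 20 rows; each row shifts and turns the commanded pose from where the row before left it, along the tool's axes as they then stand; what a row does not reach is not made up. A row lasts 1/12 s, in which the tool goes at most 41.7 mm and 7.16 degrees, less where a joint would pass 70% of its speed; a pose out of reach is approached as far as the arm can. A call with a gripper value outside its range is refused whole. OPENING is the closure, from 0 (fully open) to 1 (shut), set as the call begins (- or left out, the last holds). The fingers move at their own pace and stop on an object; FORCE is the grip in N (left out, the last holds). Time passes only in rows, so rows that do not move let the fingers close. It gives the time, the measured TCP pose, the force, the opening and the grip force at its end, in the units of the state.
- monitor.state(): the state, without advancing time (a new reading comes with each control period).
- cams.snapshot(name): name is "side" or "top"; returns the picture (384x512x3 uint8, red, green, blue); there is no depth.
- cams.camera_params(name): a dict with "mtx" (3x3 intrinsics, pixels), "cam_to_world" (4x4, takes a point from camera to world coordinates). Camera axes: x right, y down, z forward; pixel columns grow to the right and rows downward; lengths in m; the calibration is good to about 2 mm. A picture is of the moment at which its call begins. camera_params takes no time and is no camera call.
- close_job(): hands the job in; it is judged then, once.
The state is a dict: "time_s": time; "qpos": joint angles; "qd": joint speeds; "effort": joint torques, N m; "eef_pos": TCP position; "orientation": TCP orientation; "ft_force": force on the tool from outside, world axes, zero at the start; "ft_torque": the same for the moment, N m; "gripper_width": finger opening in m; "grip_force": force on a finger pad.
Only numpy, scipy, OpenCV 4.12 (cv2) and the standard library are available. Lean on these libraries where they do the work, as an engineer would, in place of code of your own. Each camera call takes 0.05 s, during which the arm holds its last target. There are 200 camera calls.

## Working session

There is one attempt and no reset: what is moved stays moved. The work goes in short steps, Python scripts to look and compute and a shell command to move; the robot and the scene stay as the last step left them, time stands still between calls to the robot, and variables do not carry over. Pictures are saved under pics/ and viewed, at most 10 in all, crops included, and the job is handed in when it is done.

```bash
mkdir -p pics; ls; python3 - <<'E'
from bench import monitor,cams
import cv2,numpy as np
np.set_printoptions(precision=4,suppress=True)
for n in("side","top"):
    cv2.imwrite(f"pics/{n}0.png",cams.snapshot(n)[:,:,::-1]); p=cams.camera_params(n); print(n,np.array(p["mtx"]),np.array(p["cam_to_world"]))
s=monitor.state();print(s["time_s"],s["eef_pos"],s["orientation"],s["gripper_width"])
E
```

```text
pics
side [[471.2962   0.     256.5173]
 [  0.     471.2962 194.7606]
 [  0.       0.       1.    ]] [[ 0.9297 -0.2944  0.2214  0.2648]
 [-0.3683 -0.7278  0.5785 -0.8226]
 [-0.0092 -0.6193 -0.7851  1.1905]
 [ 0.      0.      0.      1.    ]]
top [[439.6149   0.     256.5883]
 [  0.     439.6149 191.8376]
 [  0.       0.       1.    ]] [[ 0.0244 -0.9875  0.1554  0.3956]
 [-0.9994 -0.028  -0.0213  0.0118]
 [ 0.0254 -0.1548 -0.9876  1.3945]
 [ 0.      0.      0.      1.    ]]
0.1 [0.2133 0.5603 0.2306] [-0.0002  0.1809  0.9835 -0.0007] 0.08582220743623287
```

View pics/side0.png

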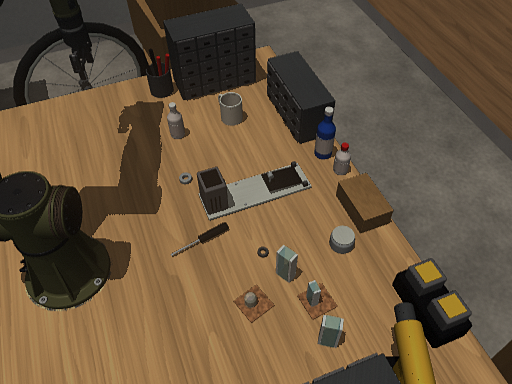

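View pics/top0.png

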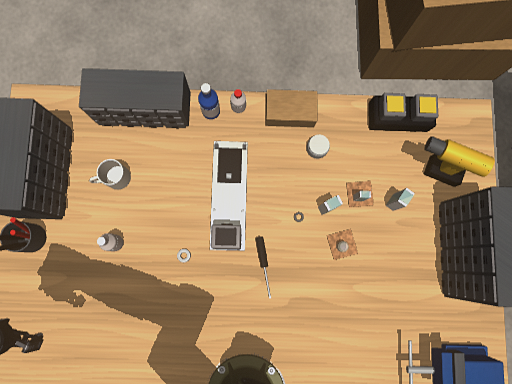

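Side view: station has lamp at (212,190) and the folded screen at (282,180), with the block on its cork pad at (315,293). Top view: station is around (229,195) with the lamp nearer the robot, and the block is at (363,194). I'll zoom in next.

```bash
cat > h.py <<'E'
import numpy as np,cv2
from bench import monitor,cams
np.set_printoptions(precision=4,suppress=True)
P={n:cams.camera_params(n) for n in("side","top")}
def ray(n,u,v):
    T=np.array(P[n]["cam_to_world"]);d=T[:3,:3]@np.linalg.inv(P[n]["mtx"])@[u,v,1.];return T[:3,3],d
def onz(n,u,v,z):
    o,d=ray(n,u,v);return o+d*(z-o[2])/d[2]
def tri(us,ut):
    (o1,d1),(o2,d2)=ray("side",*us),ray("top",*ut)
    A=np.c_[d1,-d2];s=np.linalg.lstsq(A,o2-o1,rcond=None)[0];a=o1+s[0]*d1;b=o2+s[1]*d2;return (a+b)/2,np.linalg.norm(a-b)
def proj(n,p):
    T=np.linalg.inv(np.array(P[n]["cam_to_world"]));q=np.array(P[n]["mtx"])@(T[:3,:3]@p+T[:3,3]);return q[:2]/q[2]
def crop(im,c0,r0,w,h,k): return cv2.resize(im[r0:r0+h,c0:c0+w],None,fx=k,fy=k,interpolation=cv2.INTER_CUBIC)
E
python3 - <<'E'
import cv2,numpy as np
from h import *
t=cv2.imread("pics/top0.png");s=cv2.imread("pics/side0.png")
a=np.zeros((600,800,3),np.uint8)
def put(c,x,y): a[y:y+c.shape[0],x:x+c.shape[1]]=c
put(crop(t,200,135,60,120,5),0,0)      # 300x600
put(crop(s,190,155,125,65,4),300,0)    # 500x260
put(crop(t,340,175,40,40,6),300,300)    # 240
put(crop(s,285,265,60,75,4),550,300)
cv2.imwrite("pics/z1.png",a)
E
```

```text
(no output)
```

View pics/z1.png

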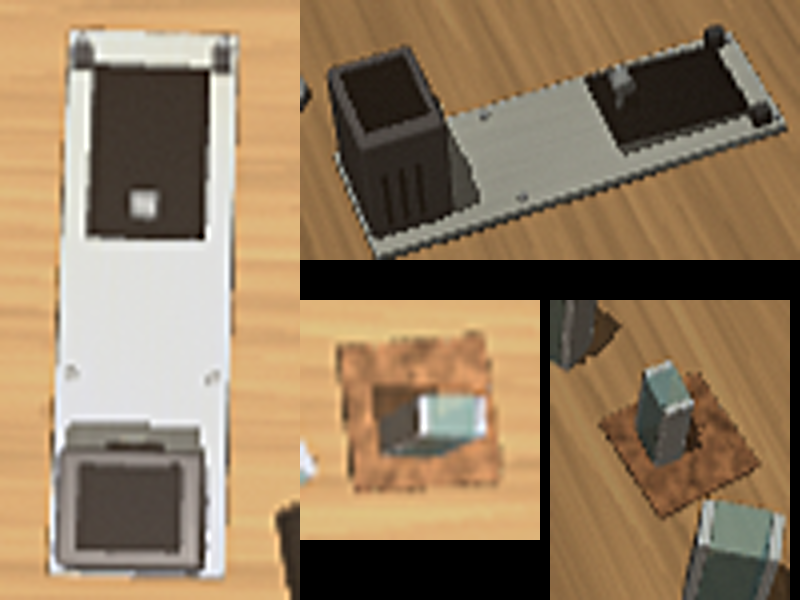

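Zoom: knob is at crop (144,204) top and (621,80) side. Base corners are at crop (68,30), (238,35), (222,575) and (50,572). The block's white frosted strips are at the left and right ends of its top face.

```bash
python3 - <<'E'
from h import *
f=lambda x,y,ox,oy,c0,r0,k:((x-ox+.5)/k-.5+c0,(y-oy+.5)/k-.5+r0)
T1=lambda x,y:f(x,y,0,0,200,135,5);S1=lambda x,y:f(x,y,300,0,190,155,4)
T2=lambda x,y:f(x,y,300,300,340,175,6);S2=lambda x,y:f(x,y,550,300,285,265,4)
c=np.array([onz("top",*T1(*p),.012) for p in [(68,30),(238,35),(222,575),(50,572)]])[:,:2]
print("base",c,"sides",[np.linalg.norm(c[i]-c[i-1]) for i in range(4)])
ctr=c.mean(0);ax=(c[2]+c[3]-c[0]-c[1]);ax/=np.linalg.norm(ax);print("ctr",ctr,"beam x axis",ax,"yaw",np.arctan2(ax[1],ax[0]))
# side view base corners (top surface)
c2=np.array([onz("side",*S1(*p),.012) for p in [(785,125),(727,32),(380,250),(335,158)]])[:,:2];print("side corners",c2,c2.mean(0))
a2=(c2[2]+c2[3]-c2[0]-c2[1]);print("yaw side",np.arctan2(a2[1],a2[0]))
print("knob tri",tri(S1(621,80),T1(144,204)))
b=np.array([onz("top",*T2(*p),.086) for p in [(422,396),(488,396),(486,432),(418,433)]])[:,:2]
print("block top",b,b.mean(0),"sides",[np.linalg.norm(b[i]-b[i-1]) for i in range(4)]);d=b[1]+b[2]-b[0]-b[3];print("frost dir",np.arctan2(d[1],d[0]))
b=np.array([onz("side",*S2(*p),.086) for p in [(643,373),(666,362),(692,402),(668,413)]])[:,:2]
print("block side",b,b.mean(0),"sides",[np.linalg.norm(b[i]-b[i-1]) for i in range(4)]);d=b[2]+b[3]-b[0]-b[1];print("frost dir",np.arctan2(d[1],d[0]))
s=monitor.state();from scipy.spatial.transform import Rotation as R;q=s["orientation"];print(R.from_quat(q[1:]+q[:1] if isinstance(q,list) else np.r_[q[1:],q[0]]).as_matrix())
E
```

```text
base [[0.7769 0.1264]
 [0.777  0.0164]
 [0.4298 0.0168]
 [0.429  0.1238]] sides [np.float64(0.3479369948624253), np.float64(0.11001052791086002), np.float64(0.34722043943323017), np.float64(0.1070433340937207)]
ctr [0.6032 0.0709] beam x axis [-1.     -0.0032] yaw -3.1383825527177747
side corners [[0.7733 0.0139]
 [0.772  0.1234]
 [0.4312 0.0184]
 [0.4259 0.1178]] [0.6006 0.0684]
yaw side -3.1399104582783943
knob tri (array([0.6541, 0.0715, 0.0579]), np.float64(0.0016047625677913487))
block top [[ 0.6143 -0.3297]
 [ 0.6152 -0.3633]
 [ 0.5968 -0.362 ]
 [ 0.5953 -0.3275]] [ 0.6054 -0.3456] sides [np.float64(0.0191070984060719), np.float64(0.03360461824876515), np.float64(0.018494912699932507), np.float64(0.03457017172971017)]
frost dir -1.5350834430389626
block side [[ 0.5925 -0.3299]
 [ 0.6099 -0.3283]
 [ 0.6128 -0.3604]
 [ 0.5951 -0.3616]] [ 0.6026 -0.3451] sides [np.float64(0.031777401681838895), np.float64(0.01740926720681583), np.float64(0.03219083230293629), np.float64(0.017730256214379306)]
frost dir -1.484207591575084
[[-0.9346  0.3558 -0.0006]
 [ 0.3558  0.9346 -0.0014]
 [ 0.     -0.0015 -1.    ]]
```

```bash
python3 -m crank '[0,0,0,-0.121,0,0,0,-0.121,0,0,0,-0.121,-2.6,-2.88,0,0,-2.6,-2.88,0,0,-2.6,-2.88,0,0,-2.6,-2.88,0,0,-2.6,-2.88,0,0,-2.6,-2.88,0,0,-2.6,-2.88,0,0,-2.6,-2.88,0,0,-2.6,-2.88,0,0,-2.6,-2.88,0,0,-2.6,-2.88,0,0,-2.6,-2.88,0,0,-2.6,-2.88,0,0,-2.6,-2.88,0,0,-2.6,-2.88,0,0,-2.6,-2.88,0,0,-2.6,-2.88,0,0]' 0
python3 -m crank '[0,0,3,0,0,0,3,0,0,0,3,0,0,0,2,0,0,0,0,0,0,0,0,0]' 0.3
python3 - <<'E'
from h import *
s=monitor.state();print(s["qpos"],s["eef_pos"],s["gripper_width"])
t=cams.snapshot("top");d=cams.snapshot("side")
a=np.zeros((600,800,3),np.uint8);c=crop(t,195,130,75,120,5);a[:600,:375]=c;c=crop(d,225,120,85,100,5);a[:500,375:800]=c
cv2.imwrite("pics/z2.png",a[:,:,::-1])
E
```

```text
time_s: 1.77
eef_pos: [0.6558, 0.069, 0.2308]
orientation: [-0.0, 0.001, 1.0, 0.0]
ft_force: [0.2, 0.6, 0.7]
gripper_width: 0.0854
grip_force: 0.0
time_s: 2.27
eef_pos: [0.6538, 0.0706, 0.12]
orientation: [-0.002, 0.0, 1.0, -0.0]
ft_force: [0.7, 1.3, 1.5]
gripper_width: 0.0599
grip_force: 0.0
[ 0.1076  0.4829 -0.0572  1.0341 -0.      0.1084] [0.6538 0.0706 0.12  ] 0.05988792323987209
```

View pics/z2.png

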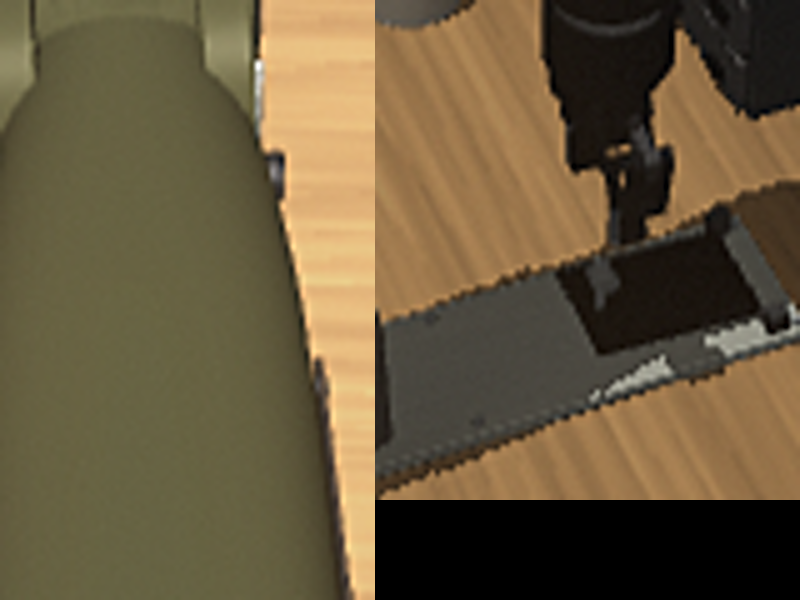

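The fingers (about 620,240 in the crop) stand above the knob (about 600,275). Next I descend and grip the drum ends.

```bash
python3 -m crank '[0,0,2,0,0,0,2,0,0,0,2,0,0,0,1.7,0,0,0,0,0,0,0,0,0]' 0.3
python3 -m crank '[0,0,0,0,0,0,0,0,0,0,0,0,0,0,0,0,0,0,0,0,0,0,0,0,0,0,0,0,0,0,0,0,0,0,0,0,0,0,0,0]' 1 30
```

```text
time_s: 2.87
eef_pos: [0.6556, 0.0709, 0.0454]
orientation: [0.0, 0.0, 1.0, 0.0]
ft_force: [0.4, 0.1, 0.5]
gripper_width: 0.0597
grip_force: 0.0
time_s: 3.7
eef_pos: [0.6556, 0.0711, 0.0446]
orientation: [0.0, 0.0, 1.0, 0.0]
ft_force: [2.0, 2.9, 1.2]
gripper_width: 0.0154
grip_force: 32.7
```

```bash
python3 -c "
import numpy as np
p=np.linspace(.355,1.84,20);x=-10.92*np.cos(p);z=10.92*np.sin(p)
print(np.round(np.c_[-np.diff(x),-np.diff(z)],2).tolist(), x[-1]-x[0],z[-1]-z[0])"
```

```text
[[-0.33, -0.79], [-0.39, -0.76], [-0.45, -0.73], [-0.5, -0.69], [-0.55, -0.65], [-0.6, -0.6], [-0.65, -0.55], [-0.69, -0.5], [-0.73, -0.45], [-0.76, -0.39], [-0.79, -0.33], [-0.81, -0.27], [-0.83, -0.2], [-0.84, -0.14], [-0.85, -0.07], [-0.85, -0.0], [-0.85, 0.06], [-0.84, 0.13], [-0.83, 0.19]] 13.14342517955736 6.731007529609968
```

```bash
python3 -m crank '[-0.33,0,-0.79,0,-0.39,0,-0.76,0,-0.45,0,-0.73,0,-0.5,0,-0.69,0,-0.55,0,-0.65,0,-0.6,0,-0.6,0,-0.65,0,-0.55,0,0,0,0,0]'
python3 -m crank '[-0.69,0,-0.5,0,-0.73,0,-0.45,0,-0.76,0,-0.39,0,-0.79,0,-0.33,0,-0.81,0,-0.27,0,-0.83,0,-0.2,0,0,0,0,0]'
```

```text
time_s: 4.37
eef_pos: [0.6908, 0.0711, 0.0933]
orientation: [0.0, 0.0, 1.0, 0.0]
ft_force: [-1.8, 4.1, 1.7]
gripper_width: 0.0149
grip_force: 31.0
time_s: 4.95
eef_pos: [0.7368, 0.0712, 0.114]
orientation: [0.0, 0.0, 1.0, 0.0]
ft_force: [-2.3, 4.4, 0.2]
gripper_width: 0.0153
grip_force: 30.3
```

```bash
python3 -m crank '[-0.84,0,-0.14,0,-0.85,0,-0.07,0,-0.85,0,0,0,-0.85,0,0.06,0,-0.84,0,0.13,0,-0.83,0,0.19,0,0,0,0,0,0,0,0,0]'
python3 - <<'E'
from h import *
s=monitor.state();print(s["qpos"],s["ft_force"])
t=cams.snapshot("top");d=cams.snapshot("side")
a=np.zeros((600,800,3),np.uint8);c=crop(t,195,130,75,120,5);a[:600,:375]=c;c=crop(d,225,120,85,100,5);a[:500,375:800]=c
cv2.imwrite("pics/z3.png",a[:,:,::-1])
E
```

```text
time_s: 5.62
eef_pos: [0.7878, 0.0713, 0.113]
orientation: [0.001, 0.0, 1.0, 0.0]
ft_force: [0.8, 5.0, 1.9]
gripper_width: 0.0147
grip_force: 29.6
[0.0899 0.7411 0.3645 1.1917 0.0007 0.0906] [0.8301 4.9858 1.8649]
```

View pics/z3.png

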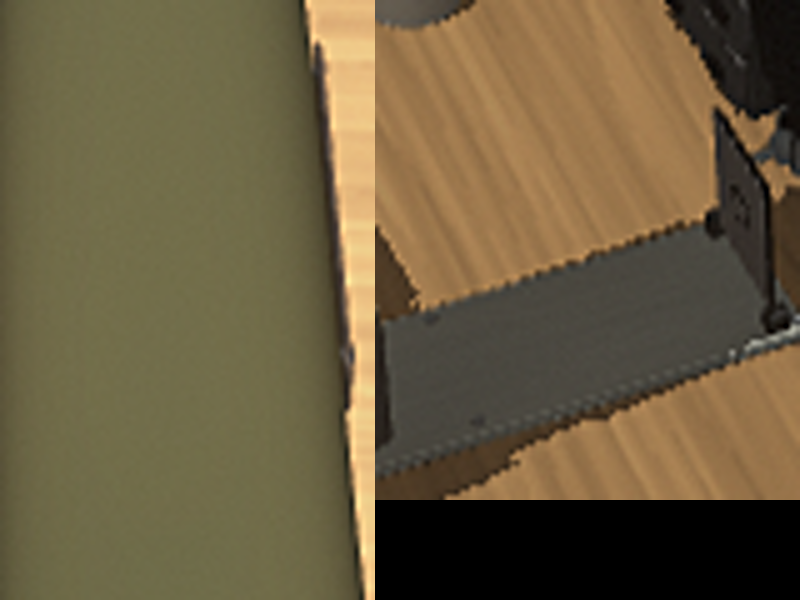

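The screen stands upright with its ringed face toward the lamp, at about (745,200) in the crop. Next I release it, lift clear, and measure the neighbouring blocks.

```bash
python3 -m crank '[0,0,0,0,0,0,0,0,0,0,0,0,0,0,0,0,0,0,-1,0,0,0,-2,0,0,0,-3,0,0,0,-3,0,0,0,-3,0,0,0,0,0]' 0.35
python3 - <<'E'
from h import *
s=monitor.state();print(s["qpos"],s["ft_force"])
t=cams.snapshot("top");d=cams.snapshot("side")
a=np.zeros((600,800,3),np.uint8);c=crop(t,315,175,100,50,8);a[:400,:800]=c;c=crop(d,270,280,80,70,4)
c=crop(d,290,270,60,48,4);a[405:405+192,:240]=c; c=crop(d,240,140,80,48,4);a[405:597,245:565]=c
cv2.imwrite("pics/z4.png",a[:,:,::-1])
E
```

```text
time_s: 6.55
eef_pos: [0.7892, 0.0706, 0.2408]
orientation: [0.006, 0.001, 1.0, 0.0]
ft_force: [0.5, -0.3, 1.3]
gripper_width: 0.0552
grip_force: 0.0
[ 0.0894  0.7123  0.6007  1.4482 -0.0004  0.0904] [ 0.4504 -0.3363  1.3413]
```

View pics/z4.png

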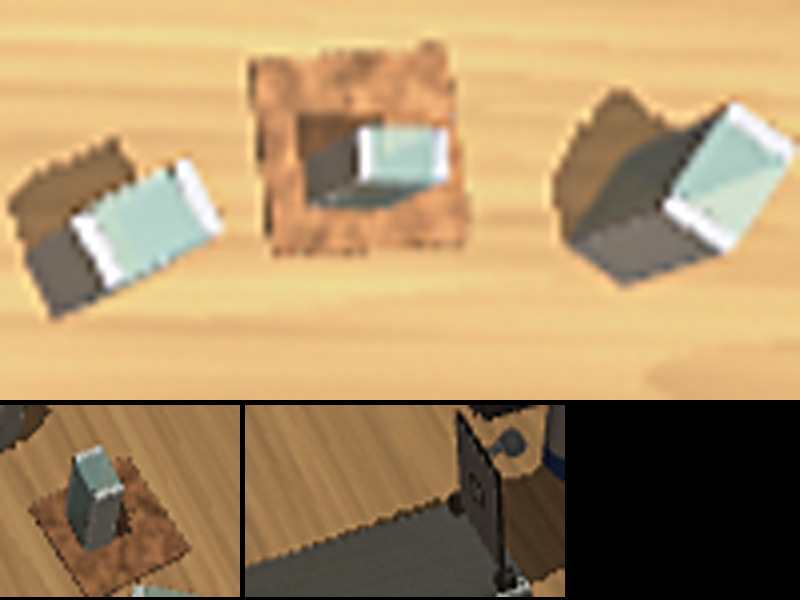

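Screen is upright in the side crop (480,490). The block on the pad has its frosted strips at (364,155) and (441,154) in the crop, and the neighbouring blocks are far enough away.

```bash
python3 -m crank '[1.54,-3.47,0,0,1.54,-3.47,0,0,1.54,-3.47,0,0,1.54,-3.47,0,0,1.54,-3.47,0,0,1.54,-3.47,0,0,1.54,-3.47,0,0,1.54,-3.47,0,0,1.54,-3.47,0,0,1.54,-3.47,0,0,1.54,-3.47,0,0,1.54,-3.47,0,0,0,0,0,-0.045,0,0,0,0,0,0,0,0]' 0.43
python3 - <<'E'
from h import *
s=monitor.state();print(s["qpos"],s["ft_force"],s["eef_pos"])
d=cams.snapshot("side")
cv2.imwrite("pics/z5.png",crop(d,260,190,100,150,4)[:,:,::-1]);print([proj("side",np.array(p)) for p in ([.604,-.3455,.086],[.604,-.3455,.24])])
E
```

```text
time_s: 7.9
eef_pos: [0.6006, -0.3454, 0.2305]
orientation: [-0.001, -0.021, 1.0, 0.001]
ft_force: [0.4, 0.2, -0.2]
gripper_width: 0.0486
grip_force: 0.0
[-0.5221  0.498   0.2214  1.2963  0.0004 -0.5645] [ 0.3828  0.1887 -0.2237] [ 0.6006 -0.3454  0.2305]
[array([314.4832, 286.4177]), array([320.2613, 255.5514])]
```

View pics/z5.png

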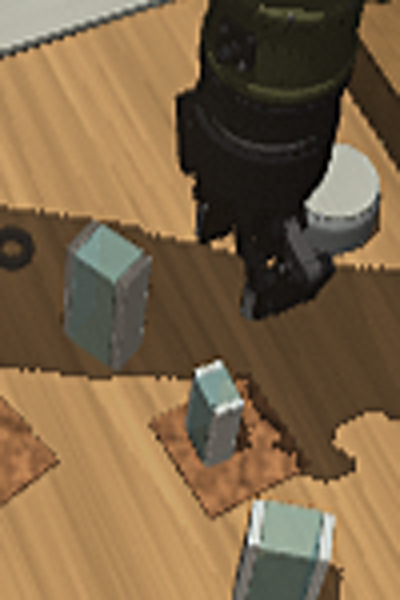

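Both fingers are open above the block, whose top is at (220,385) in the crop, and they straddle it along its frosted axis. Descending.

```bash
python3 -m crank '[-0.3,0,3,0,0,0,3,0,0,0,3,0,0,0,3,0,0,0,1.2,0,0,0,0,0]'
python3 -m crank '[0,0,1,0,0,0,1,0,0,0,1,0,0,0,1,0,0,0,1.1,0,0,0,0,0,0,0,0,0]'
```

```text
time_s: 8.45
eef_pos: [0.6024, -0.3426, 0.0956]
orientation: [-0.003, -0.023, 1.0, 0.002]
ft_force: [-0.1, 0.3, -0.2]
gripper_width: 0.0486
grip_force: 0.0
time_s: 9.03
eef_pos: [0.6036, -0.3451, 0.0477]
orientation: [-0.001, -0.022, 1.0, 0.0]
ft_force: [0.4, 0.1, 0.8]
gripper_width: 0.0486
grip_force: 0.0
```

```bash
python3 -m crank '[0,0,0,0,0,0,0,0,0,0,0,0,0,0,0,0,0,0,0,0,0,0,0,0,0,0,0,0,0,0,0,0]' 0.8 30
python3 -m crank '[0,0,-0.5,0,0,0,-1,0,0,0,-2,0,0,0,-2,0,0,0,-3,0,0,0,-3,0,0,0,-3,0,0,0,-2,0,0,0,0,0,0,0,0,0,0,0,0,0]'
python3 - <<'E'
from h import *
s=monitor.state();print(s["qpos"],s["ft_force"],s["eef_pos"])
d=cams.snapshot("side")
cv2.imwrite("pics/z6.png",crop(d,260,190,100,150,4)[:,:,::-1])
E
```

```text
time_s: 9.7
eef_pos: [0.6046, -0.3456, 0.0491]
orientation: [0.0, -0.022, 1.0, -0.0]
ft_force: [-0.5, -0.2, 2.2]
gripper_width: 0.0334
grip_force: 36.3
time_s: 10.62
eef_pos: [0.6038, -0.3452, 0.2129]
orientation: [-0.001, -0.022, 1.0, 0.0]
ft_force: [0.2, 0.4, -1.0]
gripper_width: 0.0338
grip_force: 36.1
[-0.5193  0.5072  0.196   1.2609  0.     -0.5635] [ 0.2088  0.3604 -1.0349] [ 0.6038 -0.3452  0.2129]
```

View pics/z6.png

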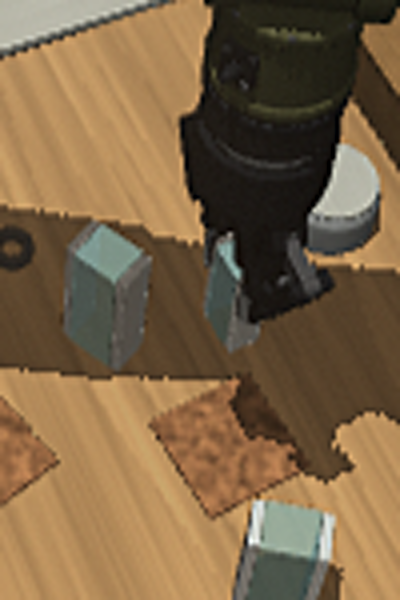

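The block is held clear of the pad. Moving to the light path.

```bash
python3 -m crank '[0,0,0,0.045,0,0,0,0,-0.22,1,0,0,-0.22,2.5,0,0,-0.22,3.5,0,0,-0.22,3.8,0,0,-0.22,3.8,0,0,-0.22,3.8,0,0,-0.22,3.8,0,0,-0.22,3.8,0,0,-0.22,3.8,0,0,-0.22,3.8,0,0,-0.22,3.5,0,0,-0.22,2.5,0,0,0,1.72,0,0,0,0,0,0,0,0,0,0,0,0,0,0]'
python3 -m crank '[0,0,1,0,0,0,2,0,0,0,2,0,0,0,2,0,0,0,2,0,0,0,2,0,0,0,1,0,0,0,0.5,0,0,0,0,0,0,0,0,0,0,0,0,0,0,0,0,0]'
```

```text
time_s: 12.17
eef_pos: [0.6306, 0.0676, 0.2132]
orientation: [-0.0, 0.0, 1.0, -0.0]
ft_force: [0.4, 0.2, -0.4]
gripper_width: 0.0339
grip_force: 35.9
time_s: 13.17
eef_pos: [0.6321, 0.0678, 0.0901]
orientation: [0.001, 0.0, 1.0, 0.0]
ft_force: [0.9, -0.0, -1.0]
gripper_width: 0.0333
grip_force: 36.0
```

```bash
python3 -m crank '[0,0.25,0.2,0,0,0,0,0,0,0,0,0,0,0,0,0,0,0,0,0,0,0,0,0]'
python3 - <<'E'
from h import *
d=cams.snapshot("side")
f=crop(d,185,110,140,110,5)[:,:,::-1].copy()
for p in ([.63,.0705,.012],[.506,.0705,.085],[.758,.0705,.085],[.63,.0535,.045],[.63,.0875,.045]):
    q=(proj("side",np.array(p))-[185,110])*5;cv2.circle(f,tuple(int(v) for v in q),4,(0,0,255),1)
cv2.imwrite("pics/z7.png",f)
E
```

```text
time_s: 13.67
eef_pos: [0.6311, 0.0702, 0.0867]
orientation: [0.0, 0.0, 1.0, -0.0]
ft_force: [-0.1, -0.6, -1.4]
gripper_width: 0.0335
grip_force: 36.0
```

View pics/z7.png

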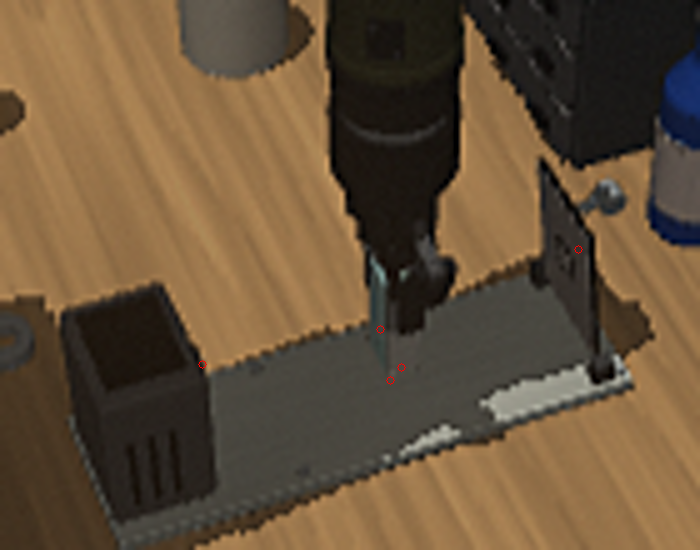

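The block hangs between lamp and upright screen. Its near bottom edge at (390,378) matches the predicted (390,380), and the ring lines up across the beam to under 1 mm. Handing in.

```bash
python3 -c "
from bench import close_job
print(close_job())"
```

```text
the job is handed in; nothing more can be done
None
```

I handed the job in with the screen upright and the light block held by its frosted faces, about midway between lamp and screen; the last picture put it within about 1 mm of the beam line. No verdict was returned.

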